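# Set up the tea corner

## Robot

A 6-joint arm with a two-finger parallel gripper is mounted at the origin on a cart in front of the work surface, level with it; the furniture and walls round the work are solid. World frame = base frame: x ahead of the robot, y to its left, z up, the work surface at z = 0. Lengths are in m, angles in degrees, forces in N, time in s.
With the tool pointing down it reaches from about 0.3 to 0.775 m from the base axis. Payload 14.6 kg.
Tool frame: the origin (TCP) lies between the finger pads, 19 mm behind the fingertips; this is the grasp point; z points along the fingers, y is the line along which they close (so a half turn about z gives the same grasp; the last joint's range is limited). The gripper opens to 85 mm and grips with 20 to 120 N. Pads are 22 mm wide; open, the fingers measure 114 mm over their backs; the gripper's body (76 mm by 85 mm) begins 54 mm behind the grasp point. The pads swing forward as they close: fully open they stand 13 mm farther back than shut.
Start: joints at [-67.185, 17.183, 87.147, -0, 75.671, -3.816], TCP at [0.247, -0.492, 0.25] pointing down, gripper open.
Joint ranges: [-173.82, 173.82], [-45.26, 126.66], [13.44, 144.39], [-59.66, 239.66], [0, 175.72], [-146.38, 146.38]. Speed limits (degrees/s): [127.2, 127.2, 147.25, 180, 180, 180].

## Interface

Orientations are given as [roll, pitch, yaw] about the fixed x, y, z axes, in that order (R = Rz(yaw) Ry(pitch) Rx(roll)).
In Python, from workcell import arm, vision gives the robot as it stands. The module is installed in compiled form; this text tells all that it offers.
- The arm moves only by the tool arm_command, never from a script. Its argument "plan" is a list of rows, each a list of 4 numbers: the shift along the world's x, y, z in cm, then the turn about the world's z in degrees. A call has 1 to 20 rows; each row is the pose to reach, as a shift and turn from the pose commanded when the call began; what a row does not reach only later rows make up. A row lasts 1/10 s, in which the tool goes at most 50 mm and 8.59 degrees, less where a joint would pass 70% of its speed; a pose out of reach is approached as far as the arm can. A call with a gripper value outside its range is refused whole. "hand" is the finger opening in cm, from 0 to 8.54, set as the call begins (left out, the last holds). The fingers move at their own pace and stop on an object; the grip force is fixed at half the most. Time passes only in rows, so rows that repeat a pose let the fingers close. It gives the time, the measured TCP pose, the force, the opening and the grip force at its end, in the units of the state.
- arm.state(): the state, without advancing time (a new reading comes with each control period).
- vision.camera(name): name is "scene" or "top"; returns a dict with "img" (480x640x3 uint8, red, green, blue), "intrinsics" (3x3 intrinsics, pixels), "world_to_cam" (4x4, takes a point from world to camera coordinates). Camera axes: x right, y down, z forward; pixel columns grow to the right and rows downward; lengths in m; the calibration is good to about 2 mm. A picture is of the moment at which its call begins. There is no depth.
- arm.finish_job(): hands the job in; it is judged then, once.
Trained networks look in the newest picture that a camera, given by its name, has taken for a name from the list of things; names that differ only in an ending like _2 or _b are one class to them, and where a whole thing is asked for, a point or a joint stands for the part that bears it (a point fixed in the world has none). Each returns a list of dicts, best first, with "confidence" (0 to 1); they miss things now and then, are a little off and sometimes report something else, mostly with a low value. They report only what shows in the picture. A call takes as long as a camera call. They do not tell look-alikes from the thing itself.
- vision.look_for(camera, label): "bbox" ([centre column, centre row, width, height] in pixels, round what is visible of it).
- vision.silhouettes(camera, label): "region" (480x640 bool, what is visible of it) and "bbox" ([centre column, centre row, width, height] in pixels, round what is visible of it).
The state is a dict: "time": time; "joints": joint angles; "qvel": joint speeds; "joint_efforts": joint torques, N m; "tool_pos": TCP position; "orientation": TCP orientation; "force": force on the tool from outside, world axes, zero at the start; "moment": the same for the moment, N m; "grip_width": finger opening in m; "gripper_force": force on a finger pad.
Only numpy, scipy, OpenCV 4.12 (cv2) and the standard library are available. Lean on these libraries where they do the work, as an engineer would, in place of code of your own. Each camera call takes 0.05 s, during which the arm holds its last target. There are 200 camera calls.

## Task

Set up the tea corner: in the wooden stand, put the tallest caddy (cream) in the left well as the robot sees it, the smallest, squat caddy (cream) in the right well and the blue and white kitchen timer in the well between them, each standing flat in its well. Load both white ramekins, the dishes for the used tea bags, upright into the spring dish dispenser between its four rods, one on top of the other, so that the platform sinks under the pile. Leave the middle-sized white caddy and everything else where they are.

Things in the scene. Friction and masses are not known exactly. Their poses are not given: they have to be found in the camera images.
- caddy_1: tall tea caddy, cream body with a grey slip lid (fixed on), upright cylinder 68 mm across, 98 mm tall, 0.19 kg; origin at the centre of its underside, z up. Belongs in the left well.
- caddy_3: squat tea caddy, cream body with a grey slip lid (fixed on), upright cylinder 56 mm across, 62 mm tall, 0.19 kg; origin at the centre of its underside, z up. Belongs in the right well.
- wind_up_timer: wind-up kitchen timer, navy blue domed upper half on a white base, round, 62 mm across, 56 mm tall, 0.16 kg, its dial does not turn here; origin at the centre of its underside, z up. Belongs in the middle well. Grip it 30 to 40 mm above its underside.
- ramekin_1: white fluted ramekin, round, open top, 69 mm across the outside, 40 mm tall, about 0.13 kg; origin at the centre of its underside, z up. Grip it across the outside from above. The two ramekins are alike and either may be the lower one.
- ramekin_2: second white fluted ramekin, the same as the first.
- caddy_2: bystander: middle-sized white tea caddy with a grey slip lid, 62 mm across, 80 mm tall; origin at the centre of its underside. It stays where it is.
- caddy_stand: fixed brown wooden bar 98 (its x) x 274 (its y) x 15 mm high, origin at the centre of its underside, turned by at most 0.1 rad, +y on the robot's left. Three equal round wells, 82 mm across, 7 mm deep, in a row along y: floors at x = 0, z = 8 mm and y = +88 mm (left well), 0 (middle well), -88 mm (right well).
- dispenser: spring dish dispenser: fixed steel base 106 mm square (origin at the centre of its underside, turned by at most 0.12 rad) with four upright 8 mm guide rods at x, y = +-31 mm (5 mm of play round a ramekin), tips slightly flared, 147 mm high. The sides between the rods are open: fingers closing along its x or y pass between them. To pick a low thing just in front of it, close the fingers sideways.
- platform_top (a point): centre of the upper face of the dispenser's round aluminium platform (67 mm across), on the dispenser's axis, axes as the dispenser's, z up; 102 mm above the worktop when unloaded; it sinks with the platform. Wall cupboards hang 0.51 m above the worktop, their fronts at world x = 0.616: stay low and cross sideways in straight lines, not arcs (TCP at x 0.51, z 0.22 is clear).
- dish_platform (a joint): how far the platform has sunk, in m: 0 unloaded, up to 0.085. A light spring (32 N/m, damped) carries it: one ramekin lets it sink by its own weight about 37 mm and two about 77 mm, within about a second, so that the top of the pile stays about level.
There are look-alikes about, which are no part of the job. What is shaped like the ramekin_2 but yellow is not meant. Leave any purple or yellow look-alike of the caddy_1 alone.

How it is judged (in metres and radians):
At the end, for the whole second after the job is handed in: Each caddy and the timer flat in its well (within 14 mm of its centre, 4 mm of its floor, 0.08 rad); ramekins upright (0.1 rad) in the dispenser, one on the platform, one on top (heights within 6 mm, 13 mm of the axis), platform sunk over 55 mm; all released and at rest (angle between each of caddy_1, caddy_3, wind_up_timer's own z axis and vertical below 0.08 rad and x of caddy_1 in the frame of caddy_stand between -0.014 and 0.014 m and y of caddy_1 in the frame of caddy_stand between 0.074 and 0.102 m and z of caddy_1 in the frame of caddy_stand between 0.004 and 0.012 m and x of caddy_3 in the frame of caddy_stand between -0.014 and 0.014 m and y of caddy_3 in the frame of caddy_stand between -0.102 and -0.074 m and z of caddy_3 in the frame of caddy_stand between 0.004 and 0.012 m and x of wind_up_timer in the frame of caddy_stand between -0.014 and 0.014 m and y of wind_up_timer in the frame of caddy_stand between -0.014 and 0.014 m and z of wind_up_timer in the frame of caddy_stand between 0.004 and 0.012 m and ((horizontal distance between each of ramekin_1, ramekin_2 and platform_top below 0.013 m and angle between each of ramekin_1, ramekin_2's own z axis and vertical below 0.1 rad and z of ramekin_1 in the frame of platform_top between -0.006 and 0.006 m and z of ramekin_2 in the frame of platform_top between 0.034 and 0.046 m) or (horizontal distance between each of ramekin_2, ramekin_1 and platform_top below 0.013 m and angle between each of ramekin_2, ramekin_1's own z axis and vertical below 0.1 rad and z of ramekin_2 in the frame of platform_top between -0.006 and 0.006 m and z of ramekin_1 in the frame of platform_top between 0.034 and 0.046 m)) and value of joint dish_platform above 0.055 m and linear speed of each of caddy_1, caddy_3, wind_up_timer, ramekin_1, ramekin_2 below 0.02 m/s); the robot touches nothing.
It fails at once if the white caddy is shifted by more than 25 mm or knocked over (distance of caddy_2 from where it was at the start of the episode above 0.025 m or angle between caddy_2's own z axis and vertical above 0.35 rad).
It also fails if it takes over 120 s, if anything falls off the work surface, if the arm or the gripper's body presses on something with over 40 N, if the wrist force passes 120 N, or if a joint passes its speed limit or range.

## Working session

There is one attempt and no reset: what is moved stays moved. The work goes in short steps, Python scripts to look and compute and a tool call to move; the robot and the scene stay as the last step left them, time stands still between calls to the robot, and variables do not carry over. Pictures are saved under pics/ and viewed, at most 14 in all, crops included, and the job is handed in when it is done.

Besides the shell and the picture viewer there is one more tool, called after "Call:" by a JSON object that holds its "op" and its "data", one argument or row to a line. arm_command: Moves the arm, as the interface text tells. Its arguments: {"type":"object","properties":{"plan":{"type":"array","items":{"type":"array","items":{"type":"number"}}},"hand":{"type":"number"}},"required":["plan"]}

```bash
mkdir -p pics
cat > h.py <<'E'
import numpy as np, cv2
from workcell import arm, vision
def ray(c,u,v):
    K=np.array(c["intrinsics"]);T=np.array(c["world_to_cam"])
    d=T[:3,:3].T@np.linalg.inv(K)@[u,v,1]; o=-T[:3,:3].T@T[:3,3]; return o,d
def onz(c,u,v,z):
    o,d=ray(c,u,v); return (o+d*(z-o[2])/d[2])
def proj(c,p):
    K=np.array(c["intrinsics"]);T=np.array(c["world_to_cam"])
    q=K@(T[:3,:3]@np.array(p)+T[:3,3]); return q[:2]/q[2]
E
python3 - <<'E'
from h import *
print(arm.state())
for n in ["scene","top"]:
    c=vision.camera(n); cv2.imwrite(f"pics/{n}0.png",c["img"][:,:,::-1])
    print(n,ray(c,320,240))
    for l in ["caddy_1","caddy_3","wind_up_timer","ramekin_1","caddy_2","caddy_stand","dispenser","platform_top"]:
        print(l,[(np.round(d["bbox"],1).tolist(),round(d["confidence"],2)) for d in vision.look_for(n,l)])
E
```

```text
{'time': 0.0, 'joints': array([-6.71836480e+01,  1.72169553e+01,  8.71814894e+01,  6.23955751e-04,
        7.56708049e+01, -3.81478334e+00]), 'qvel': array([ 0.08431722, -0.00774431, -0.13743209,  0.03608262,  0.08316515,
       -0.01160469]), 'joint_efforts': array([ 4.42286728e-04, -5.43509102e+01, -3.61787224e+01, -4.92428353e-05,
        4.01050231e-03,  6.87490598e-06]), 'tool_pos': array([ 0.24645807, -0.49144261,  0.24939982]), 'orientation': array([-1.79930944e+02, -5.21028558e-03,  2.66309774e+01]), 'force': array([ 0.12363733,  0.73047093, -0.06644127]), 'moment': array([-0.04834939,  0.02360125, -0.02356857]), 'gripper_force': 0.0, 'grip_width': 0.08563719579311856}
scene (array([-0.36188464, -1.09143758,  1.39212768]), array([ 0.38403855,  0.64494257, -0.66133176]))
caddy_1 []
caddy_3 []
wind_up_timer []
ramekin_1 [([406.1, 366.5, 28.1, 19.3], 0.72), ([398.2, 289.8, 10.1, 16.5], 0.56)]
caddy_2 []
caddy_stand []
dispenser [([441.2, 326.1, 8.3, 32.1], 0.61)]
platform_top []
top (array([0.22376236, 0.22218924, 1.67788066]), array([ 0.12767574, -0.00623803, -0.99183176]))
cad
[... 248 characters left out ...]
.1, 27.5], 0.86), ([279.5, 262.2, 21.3, 19.6], 0.73), ([455.0, 258.6, 21.6, 23.1], 0.4), ([475.9, 216.3, 48.1, 43.4], 0.36)]
wind_up_timer [([322.4, 257.0, 22.9, 22.3], 0.83), ([454.6, 257.6, 24.9, 24.5], 0.52)]
ramekin_1 [([454.4, 258.4, 20.5, 21.2], 0.84), ([502.3, 261.6, 22.6, 22.9], 0.84), ([423.6, 209.5, 19.3, 24.2], 0.65), ([279.1, 260.7, 21.3, 19.4], 0.63)]
caddy_2 [([140.6, 247.9, 35.6, 26.8], 0.93), ([369.4, 240.4, 24.1, 27.5], 0.86), ([279.5, 262.2, 21.3, 19.6], 0.73), ([455.0, 258.6, 21.6, 23.1], 0.4), ([475.9, 216.3, 48.1, 43.4], 0.36)]
caddy_stand [([292.0, 220.4, 93.3, 40.0], 0.65)]
dispenser [([477.7, 217.9, 45.8, 40.8], 0.85)]
platform_top [([481.0, 217.1, 24.7, 25.1], 0.95)]
```

Run:
```python
import cv2
a=cv2.imread("pics/top0.png")
cv2.imwrite("pics/top0c.png",cv2.resize(a[150:310,110:540],None,fx=1.86,fy=1.86,interpolation=cv2.INTER_CUBIC))
```

```text
(no output)
```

View pics/scene0.png

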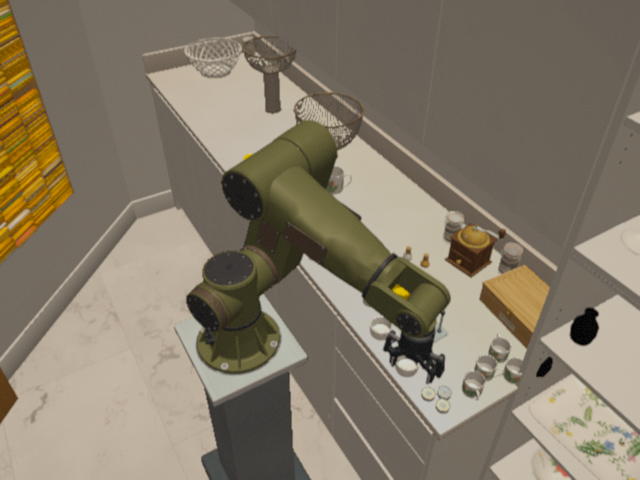

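View pics/top0c.png

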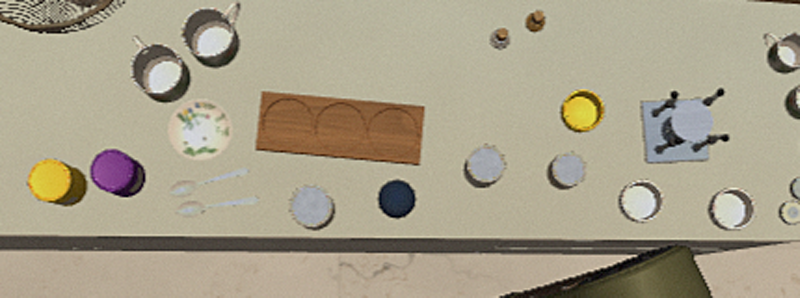

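The scene view is blocked by the arm over most of the objects. The top crop shows the stand at about (340,128), the timer at (397,198), grey lids at (312,206), (486,165) and (567,170), white ramekins at (640,200) and (731,208), and the dispenser at (680,130).

Run:
```python
from h import *
c=vision.camera("top"); a=c["img"][:,:,::-1].copy()
print(np.round(c["intrinsics"],1))
for n,uv in dict(A=(279.5,260.7),B=(371,239),C=(415,241.4),T=(322.4,257),R1=(454.4,258),R2=(502.6,261.7),D=(475.6,219.9)).items():
    print(n,[np.round(onz(c,*uv,z),3)[:2].tolist() for z in (0,.04,.06,.1)])
b=lambda x0,x1,y0,y1:cv2.resize(a[y0:y1,x0:x1],(400,300),interpolation=cv2.INTER_CUBIC)
# tiles of 40x30 px (x10)
t=[b(260,300,245,275),b(351,391,224,254),b(396,436,226,256),b(450,510,195,240)]
cv2.imwrite("pics/t1.png",np.vstack([np.hstack(t[:2]),np.hstack(t[2:])]))
```

```text
[[544.3   0.  316.9]
 [  0.  544.3 236.6]
 [  0.    0.    1. ]]
A [[0.374, 0.336], [0.371, 0.334], [0.369, 0.332], [0.365, 0.33]]
B [[0.444, 0.053], [0.439, 0.057], [0.436, 0.059], [0.431, 0.063]]
C [[0.437, -0.084], [0.432, -0.076], [0.43, -0.073], [0.425, -0.065]]
T [[0.387, 0.204], [0.383, 0.204], [0.381, 0.205], [0.377, 0.205]]
R1 [[0.386, -0.205], [0.382, -0.194], [0.38, -0.189], [0.377, -0.179]]
R2 [[0.376, -0.353], [0.372, -0.34], [0.37, -0.333], [0.367, -0.319]]
D [[0.506, -0.274], [0.499, -0.262], [0.496, -0.256], [0.489, -0.245]]
```

View pics/t1.png

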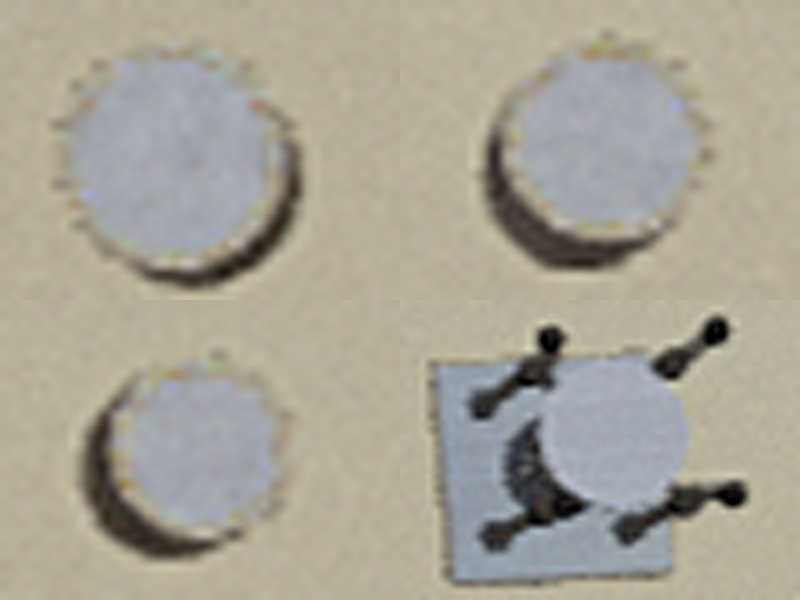

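Comparing the lid diameters in the tiles, A (about 22 px) is the tall caddy, B (20 px) the bystander and C (18 px) the squat one. The dispenser rod feet, flared tips and platform are visible at bottom right. Next I'll fit the precise poses.

```bash
cat > fit.py <<'E'
from h import *
from scipy.optimize import least_squares
c=vision.camera("top"); img=c["img"]
hsv=cv2.cvtColor(img,cv2.COLOR_RGB2HSV); I=img.astype(int)
def blob(u,v,mask,r=18):
    m=np.zeros_like(mask,np.uint8); u,v=int(u),int(v)
    m[v-r:v+r,u-r:u+r]=mask[v-r:v+r,u-r:u+r]
    n,l,s,ce=cv2.connectedComponentsWithStats(m)
    k=1+np.argmax(s[1:,4]); return ce[k],s[k,4]
grey=((I[:,:,2]>=I[:,:,0]-2)&(I.sum(2)>390))
for n,(u,v),z in [("A",(277,260),.098),("B",(371,238),.08),("C",(415.5,241),.062)]:
    ce,ar=blob(u,v,grey,14); p=onz(c,*ce,z); d=np.linalg.norm(p-ray(c,0,0)[0])
    print(n,np.round(ce,1),"diam",round(2*np.sqrt(ar/np.pi)*d/544*1000,1),np.round(p,4))
ce,ar=blob(322,257,I.sum(2)<250,14); print("T",ce,ar,np.round(onz(c,*ce,.035),4))
for u,v in [(454,258),(502,261.5)]:
    sil=[s for s in vision.silhouettes("top","ramekin_1") if abs(s["bbox"][0]-u)<8]
    for s in sil[:1]:
        ce=np.argwhere(s["region"]).mean(0)[::-1]; print("R",ce,np.round(s["bbox"],1),np.round(onz(c,*ce,.03),4))
# stand
wood=((hsv[:,:,1]>85)&(hsv[:,:,0]<22)&(I[:,:,0]<200)).astype(np.uint8); wood[:, :230]=0; wood[:,350:]=0; wood[:195]=0; wood[248:]=0
n,l,s,_=cv2.connectedComponentsWithStats(wood); k=1+np.argmax(s[1:,4])
cn=max(cv2.findContours((l==k).astype(np.uint8),0,1)[0],key=cv2.contourArea)
m0=(l==k).astype(np.uint8)
def model(q):
    cs,sn=np.cos(q[2]),np.sin(q[2])
    P=[proj(c,[q[0]+cs*x-sn*y,q[1]+sn*x+cs*y,z]) for x in(-.049,.049) for y in(-.137,.137) for z in(0,.015)]
    return cv2.convexHull(np.array(P,np.float32))
def cost(q):
    h=model(q); S=4
    a=np.zeros((480*S//2,200*S),np.uint8)
    cv2.fillPoly(a,[np.round((h-[200,160]+.5)*S).astype(int)],1)
    b=cv2.resize(m0[160:400,200:400],None,fx=S,fy=S,interpolation=0)
    return float((a[:b.shape[0]]!=b[:a.shape[0]]).sum())/S/S
from scipy.optimize import minimize
o=onz(c,292,220,.01)
r=minimize(cost,[o[0],o[1],-.05],method="Nelder-Mead",options=dict(initial_simplex=[[o[0],o[1],-.05],[o[0]+.01,o[1],-.05],[o[0],o[1]+.01,-.05],[o[0],o[1],.03]]))
print("stand",np.round(r.x,4),r.fun,m0.sum())
cs,sn=np.cos(r.x[2]),np.sin(r.x[2])
for y in (.088,0,-.088): print("well",np.round([r.x[0]-sn*y,r.x[1]+cs*y],4))
# dispenser from picked tile pixels
g=lambda x,y:np.array([450+(x-400)/6.667-.45,195+(y-300)/6.667-.45])
ce,ar=blob(482,215,grey&(np.hypot(np.arange(640)[None]-482,np.arange(480)[:,None]-214.8)<11.2),14); print("plat",ce,g(615,433),np.round(onz(c,*ce,.102),4))
print("tips",np.round(onz(c,*g(642,415),.147),4),"feet",np.round(onz(c,*g(557,466),.015),4))
cor=[(432,363),(650,350),(672,573),(452,580)]
for z in (0,.015): 
    W=[onz(c,*g(*q),z)[:2] for q in cor]; e=W[1]-W[0]+W[2]-W[3]; f=W[0]-W[3]+W[1]-W[2]
    print("base",np.mean(W,0),[np.linalg.norm(W[i]-W[i-1]) for i in range(4)],"yaw",np.degrees(np.arctan2(e[0],-e[1])),np.degrees(np.arctan2(f[1],f[0])))
E
python3 fit.py
```

```text
A [276.9 260.2] diam 56.0 [0.367  0.3375 0.098 ]
B [371.1 237.6] diam 49.3 [0.4377 0.061  0.08  ]
C [415.8 240.4] diam 44.1 [ 0.4324 -0.0749  0.062 ]
T [322.94285714 256.6031746 ] 315 [0.3846 0.2027 0.035 ]
R [454.35436893 257.74271845] [456.  257.8  21.3  22.6] [ 0.3841 -0.1969  0.03  ]
stand [ 0.5063  0.2976 -0.0868] 66.0 2793
well [0.5139 0.3853]
well [0.5063 0.2976]
well [0.4987 0.21  ]
plat [481.76377953 214.74278215] [481.79838758 214.49900255] [ 0.5045 -0.2627  0.102 ]
tips [ 0.5051 -0.2608  0.147 ] feet [ 0.5051 -0.2621  0.015 ]
base [ 0.50755711 -0.26385157] [np.float64(0.10319634965270473), np.float64(0.10306886187307134), np.float64(0.10612795330541686), np.float64(0.10291932192444707)] yaw 3.0238210032154447 3.5649127527714306
base [ 0.50502002 -0.25950644] [np.float64(0.1022737898559078), np.float64(0.10214744179779041), np.float64(0.105179185414252), np.float64(0.10199923871374593)] yaw 3.02382100321547 3.564912752771441
```

Call:
{"op": "arm_command", "data": {
  "plan": [
    [13.8, 69.5, 0, 58.4],
    [13.8, 69.5, 0, 58.4],
    [13.8, 69.5, 0, 58.4],
    [13.8, 69.5, 0, 58.4],
    [13.8, 69.5, 0, 58.4],
    [13.8, 69.5, 0, 58.4],
    [13.8, 69.5, 0, 58.4],
    [13.8, 69.5, 0, 58.4],
    [13.8, 69.5, 0, 58.4],
    [13.8, 69.5, 0, 58.4],
    [13.8, 69.5, 0, 58.4],
    [13.8, 69.5, 0, 58.4],
    [13.8, 69.5, 0, 58.4],
    [13.8, 69.5, 0, 58.4],
    [13.8, 69.5, 0, 58.4],
    [13.8, 69.5, 0, 58.4],
    [13.8, 69.5, -8, 58.4],
    [13.8, 69.5, -10, 58.4],
    [13.8, 69.5, -10, 58.4],
    [13.8, 69.5, -10, 58.4]
  ],
  "hand": 8.54
}}

```text
time: 3.1
tool_pos: [0.3849, 0.2026, 0.1513]
orientation: [-180.0, 0.0, 85.0]
force: [0.9, 0.6, 0.6]
grip_width: 0.0853
gripper_force: 0.0
```

Run:
```python
from h import *
c=vision.camera("scene"); cv2.imwrite("pics/scene1.png",c["img"][:,:,::-1])
x=c["img"][:,:,::-1][230:410,280:520]
cv2.imwrite("pics/scene1c.png",cv2.resize(x,(800,600),interpolation=cv2.INTER_CUBIC))
s=arm.state(); print(s["time"],s["tool_pos"],s["orientation"])
for l in ["caddy_1","ramekin_1","dispenser","platform_top","wind_up_timer"]:
    print(l,[(np.round(d["bbox"],1).tolist(),round(d["confidence"],2)) for d in vision.look_for("scene",l)])
# projections of current estimates
for n,p in dict(R1=(.384,-.197,.02),R2=(.373,-.343,.02),C=(.4324,-.0749,.031),plat=(.505,-.262,.102),T=(.3846,.2027,.028)).items(): print(n,np.round(proj(c,p),1))
```

```text
3.15 [0.38553339 0.20298557 0.15229933] [ 1.79877168e+02 -6.22005166e-02  8.49673365e+01]
caddy_1 [([370.8, 293.4, 15.8, 23.1], 0.86), ([349.5, 267.1, 13.7, 26.9], 0.81), ([268.5, 186.6, 14.4, 15.4], 0.8), ([290.8, 228.1, 22.3, 39.4], 0.73), ([254.0, 176.2, 7.8, 7.7], 0.54)]
ramekin_1 [([381.8, 328.3, 26.4, 26.4], 0.69), ([400.3, 290.7, 20.8, 24.8], 0.68), ([407.0, 363.1, 24.6, 26.4], 0.57), ([424.6, 315.6, 29.6, 25.0], 0.49), ([426.4, 317.1, 44.5, 64.9], 0.16)]
dispenser [([425.9, 317.9, 48.9, 65.6], 0.73), ([427.3, 315.3, 33.2, 33.8], 0.31)]
platform_top [([424.8, 314.0, 35.9, 26.7], 0.95)]
wind_up_timer [([426.2, 318.5, 47.2, 64.8], 0.72), ([316.1, 250.2, 10.9, 20.9], 0.64)]
R1 [379.3 328.4]
R2 [405.2 363.7]
C [370.1 294.8]
plat [427.1 309. ]
T [314.  250.3]
```

View pics/scene1c.png

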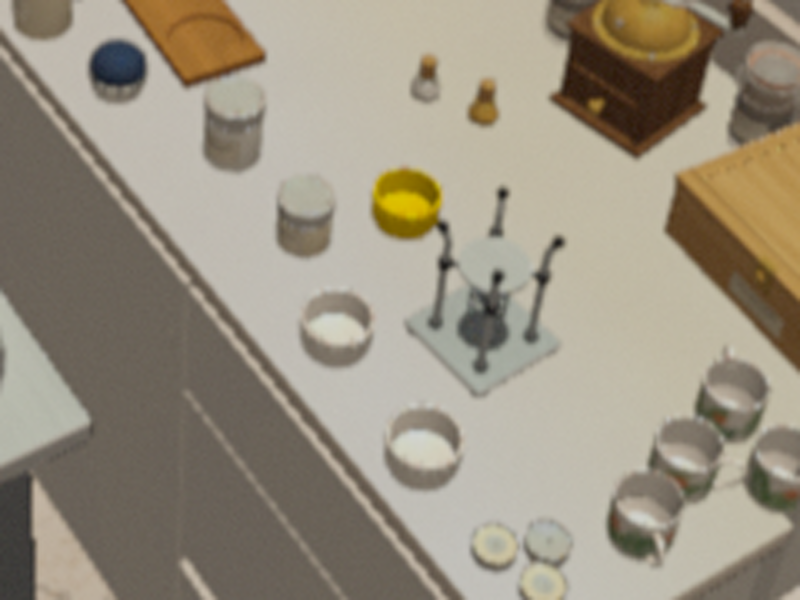

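The crop shows the squat caddy at (305,214) clearly cream, caddy B at (235,122) whiter, ramekins at (337,328) and (423,447) and the platform at (495,265). My projected estimates agree to about 1.5 px, so I'll grasp the timer.

Call:
{"op": "arm_command", "data": {
  "plan": [
    [0.1, 0, -4, 0],
    [0.1, 0, -8, 0],
    [0.1, 0, -10.5, 0],
    [0.1, 0, -11.5, 0],
    [0.1, 0, -11.5, 0]
  ]
}}

```text
time: 3.9
tool_pos: [0.3854, 0.2033, 0.0348]
orientation: [-179.9, 0.0, 85.0]
force: [0.3, -0.5, -0.2]
grip_width: 0.0856
gripper_force: 0.0
```

Call:
{"op": "arm_command", "data": {
  "plan": [
    [0, 0, 0, 0],
    [0, 0, 0, 0],
    [0, 0, 0, 0],
    [0, 0, 0, 0],
    [0, 0, 0, 0],
    [0, 0, 0, 0],
    [0, 0, 0, 0],
    [0, 0, 0, 0]
  ],
  "hand": 5
}}

```text
time: 4.7
tool_pos: [0.3865, 0.2038, 0.0369]
orientation: [179.8, -0.1, 85.0]
force: [-1.4, -2.3, 14.0]
grip_width: 0.0581
gripper_force: 61.4
```

Call:
{"op": "arm_command", "data": {
  "plan": [
    [0, 0, 3, 0],
    [0, 0, 6, 0],
    [0, 0, 8, 0],
    [0, 0, 8, 0],
    [0, 0, 8, 0]
  ]
}}

```text
time: 5.2
tool_pos: [0.3855, 0.2034, 0.1153]
orientation: [179.9, -0.0, 85.0]
force: [-0.4, 0.5, -1.4]
grip_width: 0.0583
gripper_force: 66.7
```

Run:
```python
from h import *
c=vision.camera("top"); x=c["img"][:,:,::-1][190:280,250:370]
cv2.imwrite("pics/t2.png",cv2.resize(x,(800,600),interpolation=cv2.INTER_CUBIC))
for p in [(.5139,.3853,.015),(.5063,.2976,.015),(.4987,.21,.015)]: print((proj(c,p)-[250,190]+.5)*6.667)
```

```text
[ 97.4895904  171.93561927]
[285.98229357 189.27941519]
[474.47679582 206.64181055]
```

View pics/t2.png

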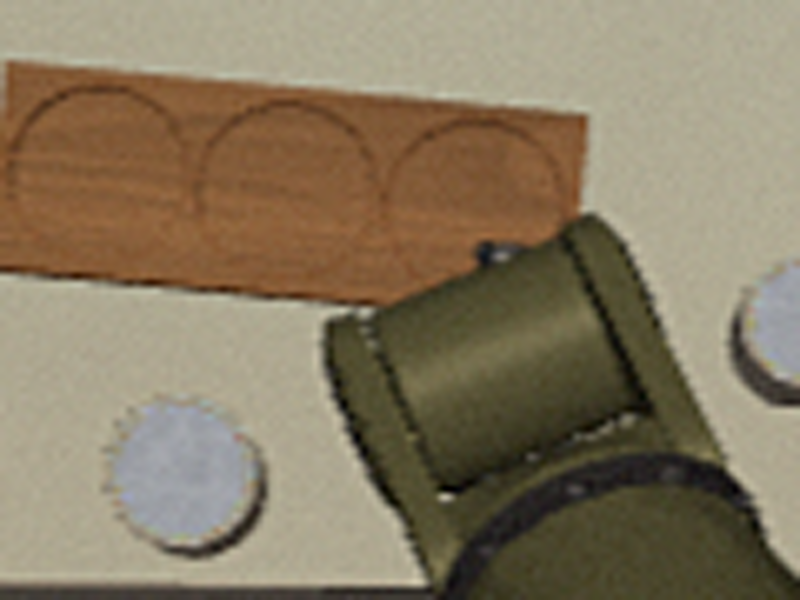

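Nothing is disturbed: the stand wells are centred at about (96,175), (288,190) and (476,209) in the crop, within 2 px of my predictions. Placing the timer in the middle well.

Call:
{"op": "arm_command", "data": {
  "plan": [
    [3, 2.4, 0, 0],
    [6, 4.7, 0, 0],
    [9, 7.1, 0, 0],
    [12.1, 9.4, 0, 0],
    [12.1, 9.4, 0, 0],
    [12.1, 9.4, 0, 0],
    [12.1, 9.4, -3, 0],
    [12.1, 9.4, -5.5, 0],
    [12.1, 9.4, -6.5, 0],
    [12.1, 9.4, -6.9, 0],
    [12.1, 9.4, -7.1, 0],
    [12.1, 9.4, -7.1, 0]
  ]
}}

```text
time: 6.45
tool_pos: [0.5069, 0.2975, 0.0452]
orientation: [179.9, -0.0, 85.0]
force: [-0.4, -0.1, -0.7]
grip_width: 0.058
gripper_force: 66.7
```

Call:
{"op": "arm_command", "data": {
  "plan": [
    [0, 0, -0.2, 0],
    [0, 0, -0.2, 0],
    [0, 0, -0.2, 0]
  ]
}}

```text
time: 6.75
tool_pos: [0.5071, 0.2977, 0.0449]
orientation: [179.9, -0.1, 85.0]
force: [-9.9, -5.4, 22.2]
grip_width: 0.0579
gripper_force: 68.9
```

Call:
{"op": "arm_command", "data": {
  "plan": [
    [0, 0, -0.1, 0],
    [0, 0, -0.1, 0]
  ]
}}

```text
time: 6.95
tool_pos: [0.5071, 0.2977, 0.0449]
orientation: [179.9, -0.1, 85.0]
force: [-15.0, -8.1, 34.2]
grip_width: 0.0582
gripper_force: 69.9
```

Call:
{"op": "arm_command", "data": {
  "plan": [
    [0, 0, 0.3, 0],
    [0, 0, 0.3, 0],
    [0, 0, 0.3, 0],
    [0, 0, 0.3, 0],
    [0, 0, 0.3, 0],
    [0, 0, 3, 0],
    [0, 0, 7, 0],
    [0, 0, 11.5, 0],
    [0, 0, 11.5, 0],
    [-4, 1, 11.5, 0],
    [-8, 2.2, 11.5, 0],
    [-12, 3.4, 11.5, 0],
    [-13.8, 4.0, 11.5, 0],
    [-13.8, 4.0, 11.5, 0],
    [-13.8, 4.0, 11.5, 0]
  ],
  "hand": 8.54
}}

```text
time: 8.45
tool_pos: [0.3688, 0.3375, 0.1559]
orientation: [180.0, -0.0, 85.1]
force: [-0.3, -0.2, 0.1]
grip_width: 0.0851
gripper_force: 0.0
```

Run:
```python
from h import *
s=arm.state(); print(s["tool_pos"])
c=vision.camera("top"); x=c["img"][:,:,::-1][190:280,250:370]
a=cv2.resize(x,(400,300),interpolation=cv2.INTER_CUBIC)
c=vision.camera("scene"); u,v=proj(c,(.46,.3,.03)).astype(int); print(u,v)
b=cv2.resize(c["img"][:,:,::-1][v-45:v+45,u-60:u+60],(400,300),interpolation=cv2.INTER_CUBIC)
cv2.imwrite("pics/t3.png",np.hstack([a,b]))
```

```text
[0.36879632 0.33745625 0.15592903]
318 227
```

View pics/t3.png

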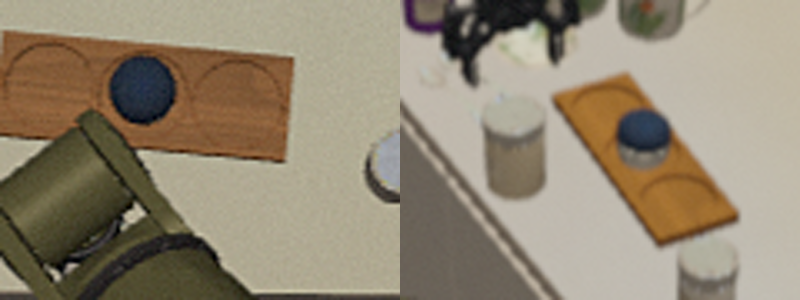

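The timer (143,90 in the left tile) sits upright in the middle well. Next is the tall caddy.

Call:
{"op": "arm_command", "data": {
  "plan": [
    [0, 0, -3, 0],
    [0, 0, -6, 0],
    [0, 0, -8.5, 0],
    [0, 0, -9.1, 0],
    [0, 0, -9.1, 0]
  ]
}}

```text
time: 9.05
tool_pos: [0.3689, 0.337, 0.0645]
orientation: [-179.9, 0.1, 85.0]
force: [0.1, -0.0, -0.0]
grip_width: 0.0852
gripper_force: 0.0
```

Call:
{"op": "arm_command", "data": {
  "plan": [
    [0, 0, 0, 0],
    [0, 0, 0, 0],
    [0, 0, 0, 0],
    [0, 0, 0, 0],
    [0, 0, 0, 0],
    [0, 0, 0, 0],
    [0, 0, 0, 0]
  ],
  "hand": 6
}}

```text
time: 9.75
tool_pos: [0.3692, 0.3379, 0.0665]
orientation: [179.9, -0.1, 85.0]
force: [-1.4, -0.1, 7.2]
grip_width: 0.0657
gripper_force: 65.8
```

Call:
{"op": "arm_command", "data": {
  "plan": [
    [0, 0, 2, 0],
    [0, 0, 3, 0],
    [0, 0, 3, 0]
  ]
}}

```text
time: 10.05
tool_pos: [0.3692, 0.3379, 0.0967]
orientation: [179.9, -0.1, 85.0]
force: [-0.6, 0.6, -2.4]
grip_width: 0.0656
gripper_force: 67.5
```

Call:
{"op": "arm_command", "data": {
  "plan": [
    [3.6, 1.2, 0, 0],
    [7.3, 2.4, 0, 0],
    [11, 3.6, 0, 0],
    [14.6, 4.8, 0, 0],
    [14.6, 4.8, 0, 0],
    [14.6, 4.8, 0, 0],
    [14.6, 4.8, -1.2, 0],
    [14.6, 4.8, -1.8, 0],
    [14.6, 4.8, -2.2, 0],
    [14.6, 4.8, -2.4, 0],
    [14.6, 4.8, -2.4, 0]
  ]
}}

```text
time: 11.15
tool_pos: [0.514, 0.3863, 0.0745]
orientation: [179.9, -0.1, 85.1]
force: [-17.0, -6.1, 32.9]
grip_width: 0.0653
gripper_force: 69.9
```

Call:
{"op": "arm_command", "data": {
  "plan": [
    [0, 0, 0.25, 0],
    [0, 0, 0.25, 0],
    [0, 0, 0.25, 0],
    [0, 0, 0.25, 0],
    [0, 0, 0.25, 0],
    [0, 0, 4, 0],
    [0, 0, 8, 0],
    [0, 0, 9, 0],
    [-8.1, -46, 9, 0],
    [-8.1, -46, 9, 0],
    [-8.1, -46, 9, 0],
    [-8.1, -46, 9, 0],
    [-8.1, -46, 9, 0],
    [-8.1, -46, 9, 0],
    [-8.1, -46, 9, 0],
    [-8.1, -46, 9, 0],
    [-8.1, -46, 9, 0],
    [-8.1, -46, 9, 0],
    [-8.1, -46, 9, 0],
    [-8.1, -46, 9, 0]
  ],
  "hand": 8.54
}}

```text
time: 13.15
tool_pos: [0.4335, -0.0744, 0.1607]
orientation: [-180.0, -0.0, 85.0]
force: [-0.1, -0.5, -0.6]
grip_width: 0.0854
gripper_force: 0.0
```

Run:
```python
from h import *
s=arm.state(); print(s["tool_pos"])
c=vision.camera("top"); x=c["img"][:,:,::-1][190:280,240:360]
a=cv2.resize(x,(400,300),interpolation=cv2.INTER_CUBIC)
c=vision.camera("scene"); u,v=proj(c,(.46,.1,.03)).astype(int); print(u,v)
b=cv2.resize(c["img"][:,:,::-1][v-60:v+60,u-80:u+80],(400,300),interpolation=cv2.INTER_CUBIC)
cv2.imwrite("pics/t4.png",np.hstack([a,b]))
```

```text
[ 0.43349258 -0.07441223  0.16073926]
348 259
```

View pics/t4.png

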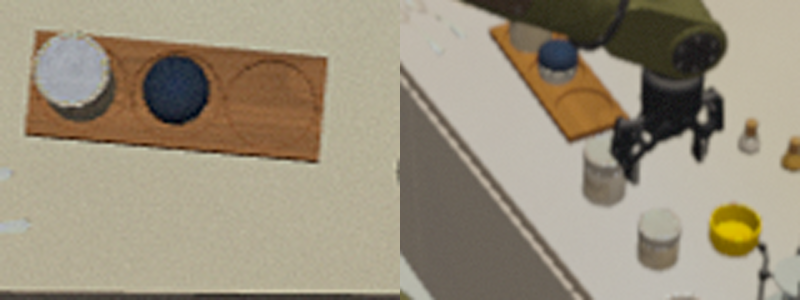

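The tall caddy and the timer both sit in their wells. Next is the squat caddy.

Call:
{"op": "arm_command", "data": {
  "plan": [
    [0, 0, -4, 0],
    [0, 0, -8, 0],
    [0, 0, -11, 0],
    [0, 0, -12.1, 0],
    [0, 0, -12.1, 0],
    [0, 0, -12.1, 0]
  ]
}}

```text
time: 13.85
tool_pos: [0.4343, -0.0744, 0.0411]
orientation: [179.9, 0.0, 85.1]
force: [0.1, -0.2, 0.1]
grip_width: 0.0851
gripper_force: 0.0
```

Call:
{"op": "arm_command", "data": {
  "plan": [
    [0, 0, 0, 0],
    [0, 0, 0, 0],
    [0, 0, 0, 0],
    [0, 0, 0, 0],
    [0, 0, 0, 0],
    [0, 0, 0, 0],
    [0, 0, 0, 0],
    [0, 0, 0, 0]
  ],
  "hand": 4.8
}}

```text
time: 14.65
tool_pos: [0.4341, -0.0748, 0.0413]
orientation: [179.9, 0.0, 85.0]
force: [-3.1, 0.7, 13.2]
grip_width: 0.0537
gripper_force: 60.7
```

Call:
{"op": "arm_command", "data": {
  "plan": [
    [0, 0, 4, 0],
    [0, 0, 8, 0],
    [0, 0, 10.5, 0],
    [0, 0, 10.5, 0],
    [0, 0, 10.5, 0]
  ]
}}

```text
time: 15.15
tool_pos: [0.4334, -0.0746, 0.1449]
orientation: [180.0, 0.0, 85.0]
force: [0.7, 0.1, -2.5]
grip_width: 0.053
gripper_force: 64.8
```

Call:
{"op": "arm_command", "data": {
  "plan": [
    [6.6, 28.5, 0, 0],
    [6.6, 28.5, 0, 0],
    [6.6, 28.5, 0, 0],
    [6.6, 28.5, 0, 0],
    [6.6, 28.5, 0, 0],
    [6.6, 28.5, 0, 0],
    [6.6, 28.5, 0, 0],
    [6.6, 28.5, 0, 0],
    [6.6, 28.5, 0, 0],
    [6.6, 28.5, -4, 0],
    [6.6, 28.5, -7, 0],
    [6.6, 28.5, -8.5, 0],
    [6.6, 28.5, -9.2, 0],
    [6.6, 28.5, -9.6, 0],
    [6.6, 28.5, -9.7, 0],
    [6.6, 28.5, -9.7, 0]
  ]
}}

```text
time: 16.75
tool_pos: [0.5003, 0.2104, 0.0494]
orientation: [179.9, -0.0, 85.0]
force: [-0.6, -1.4, 1.2]
grip_width: 0.0533
gripper_force: 65.2
```

Call:
{"op": "arm_command", "data": {
  "plan": [
    [0, 0, -0.2, 0],
    [0, 0, -0.2, 0],
    [0, 0, -0.2, 0]
  ]
}}

```text
time: 17.05
tool_pos: [0.5005, 0.2105, 0.0493]
orientation: [179.8, -0.1, 85.0]
force: [-12.4, -6.0, 29.1]
grip_width: 0.0533
gripper_force: 67.7
```

Call:
{"op": "arm_command", "data": {
  "plan": [
    [0, 0, 0.2, 0],
    [0, 0, 0.2, 0],
    [0, 0, 0.2, 0],
    [0, 0, 0.2, 0],
    [0, 0, 0.2, 0],
    [0, 0, 4, 0],
    [0, 0, 8, 0],
    [0, 0, 12, 0],
    [0, 0, 14.2, 0],
    [0, 0, 14.2, 0]
  ],
  "hand": 8.54
}}

```text
time: 18.05
tool_pos: [0.5006, 0.2108, 0.1913]
orientation: [179.7, -0.1, 85.0]
force: [0.3, -0.4, -0.9]
grip_width: 0.0855
gripper_force: 0.0
```

Call:
{"op": "arm_command", "data": {
  "plan": [
    [-11.5, -40.7, 0, -81.8],
    [-11.5, -40.7, 0, -81.8],
    [-11.5, -40.7, 0, -81.8],
    [-11.5, -40.7, 0, -81.8],
    [-11.5, -40.7, 0, -81.8],
    [-11.5, -40.7, 0, -81.8],
    [-11.5, -40.7, 0, -81.8],
    [-11.5, -40.7, 0, -81.8],
    [-11.5, -40.7, 0, -81.8],
    [-11.5, -40.7, 0, -81.8],
    [-11.5, -40.7, 0, -81.8],
    [-11.5, -40.7, 0, -81.8],
    [-11.5, -40.7, 0, -81.8],
    [-11.5, -40.7, 0, -81.8]
  ]
}}

```text
time: 19.45
tool_pos: [0.3847, -0.1962, 0.1878]
orientation: [-180.0, 0.0, 3.4]
force: [0.1, 0.3, -0.9]
grip_width: 0.0855
gripper_force: 0.0
```

Run:
```python
from h import *
c=vision.camera("top"); x=c["img"][:,:,::-1][190:280,240:360]
a=cv2.resize(x,(400,300),interpolation=cv2.INTER_CUBIC)
c2=vision.camera("scene"); u,v=proj(c2,(.43,-.1,.03)).astype(int); print(u,v)
b=cv2.resize(c2["img"][:,:,::-1][v-75:v+75,u-100:u+100],(400,300),interpolation=cv2.INTER_CUBIC)
cc=cv2.resize(c["img"][:,:,::-1][195:285,430:550],(400,300),interpolation=cv2.INTER_CUBIC)
cv2.imwrite("pics/t5.png",np.vstack([np.hstack([a,b]),np.hstack([cc,cc*0])]))
```

```text
373 300
```

View pics/t5.png

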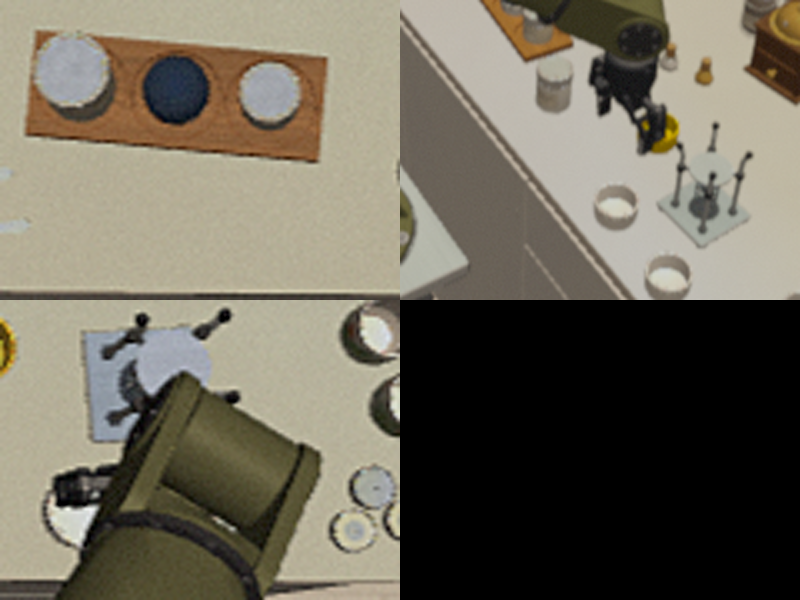

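All three stand wells are filled correctly, and the gripper is over the near ramekin. Descending.

Call:
{"op": "arm_command", "data": {
  "plan": [
    [0, 0, -4, 0],
    [0, 0, -8, 0],
    [0, 0, -12, 0],
    [0, 0, -15, 0],
    [0, 0, -16, 0],
    [0, 0, -16, 0],
    [0, 0, -16, 0]
  ]
}}

```text
time: 20.25
tool_pos: [0.3852, -0.197, 0.0292]
orientation: [179.9, -0.1, 3.2]
force: [-0.0, -1.0, 0.6]
grip_width: 0.0854
gripper_force: 0.0
```

Call:
{"op": "arm_command", "data": {
  "plan": [
    [0, 0, 0, 0],
    [0, 0, 0, 0],
    [0, 0, 0, 0],
    [0, 0, 0, 0],
    [0, 0, 0, 0],
    [0, 0, 0, 0],
    [0, 0, 0, 0]
  ],
  "hand": 6
}}

```text
time: 20.95
tool_pos: [0.3853, -0.1971, 0.0299]
orientation: [179.9, -0.1, 3.2]
force: [-6.0, 2.6, 20.3]
grip_width: 0.0654
gripper_force: 61.5
```

Call:
{"op": "arm_command", "data": {
  "plan": [
    [0, 0, 4, 0],
    [0, 0, 8, 0],
    [0, 0, 12, 0],
    [0, 0, 16, 0],
    [0, 0, 19.2, 0],
    [0, 0, 19.2, 0],
    [0, 0, 19.2, 0]
  ]
}}

```text
time: 21.65
tool_pos: [0.3845, -0.1966, 0.2206]
orientation: [179.9, -0.1, 3.2]
force: [-0.1, -0.2, -2.2]
grip_width: 0.0655
gripper_force: 68.1
```

Run:
```python
from h import *
s=arm.state(); print(s["tool_pos"],s["orientation"])
c2=vision.camera("scene"); u,v=proj(c2,(.42,-.23,.17)).astype(int); print(u,v)
b=cv2.resize(c2["img"][:,:,::-1][v-45:v+75,u-80:u+80],(800,600),interpolation=cv2.INTER_CUBIC)
cv2.imwrite("pics/t6.png",b)
```

```text
[ 0.38445535 -0.19660396  0.22055776] [ 1.79940178e+02 -8.41235623e-02  3.23116335e+00]
399 297
```

View pics/t6.png

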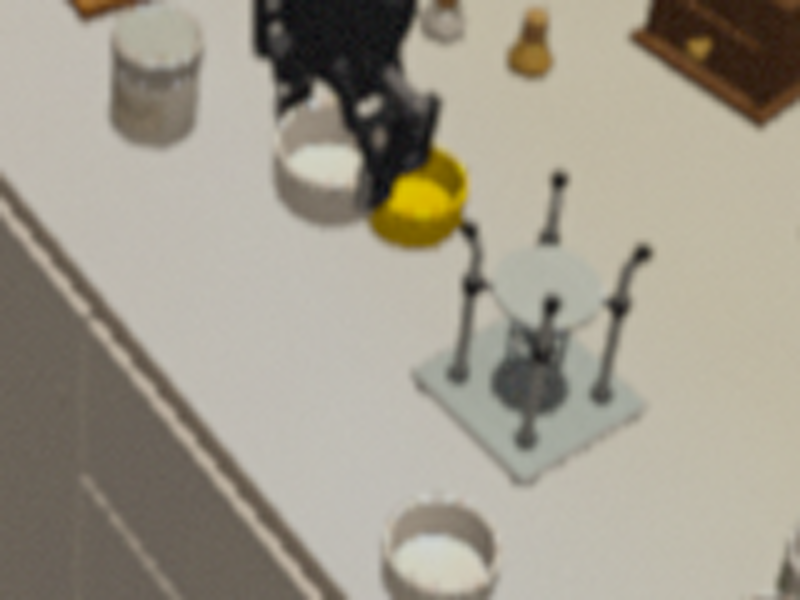

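The ramekin is held level. The rods are clear in this crop, with tips at (470,230), (559,180), (643,253), (551,303) and feet at (458,374), (527,440), (603,396). I'll check the dispenser pose jointly from both cameras.

```bash
cat > disp.py <<'E'
from h import *
from scipy.optimize import least_squares
ct=vision.camera("top"); cs=vision.camera("scene")
gs=lambda x,y:np.array([x/5+319-.4,y/5+252-.4])
gt=lambda x,y:np.array([450+(x-400)/6.667-.45,195+(y-300)/6.667-.45])
S=dict(tips={(-1,1):(470,230),(1,1):(559,180),(1,-1):(643,253),(-1,-1):(551,303)},feet={(-1,1):(458,374),(-1,-1):(527,440),(1,-1):(603,396)},plat={(0,0):(548,288)})
T=dict(tips={(1,1):(550,338),(1,-1):(715,330),(-1,-1):(735,493)},feet={(1,1):(485,403),(-1,1):(495,535),(-1,-1):(630,530)},plat={(0,0):(615,433)})
def res(p,use):
    x,y,a,fl,b=p; r=[]
    for c,D,g,on in((cs,S,gs,"s"),(ct,T,gt,"t")):
        if on not in use: continue
        for k,d in D.items():
            rr,z=dict(tips=(.031+fl,.145),feet=(.031,b),plat=(0,.102))[k]
            for (i,j),q in d.items():
                P=[x+np.cos(a)*i*rr-np.sin(a)*j*rr,y+np.sin(a)*i*rr+np.cos(a)*j*rr,z]
                r+=list(proj(c,P)-g(*q))
    return np.array(r)
for use in("s","t","st"):
    for TT in (0,):
        f=least_squares(res,[.505,-.262,.05,.004,.01],args=(use,)); print(use,np.round(f.x,4),"yaw",round(np.degrees(f.x[2]),2),"rms",np.sqrt((f.fun**2).mean()).round(2))
E
python3 disp.py
```

```text
s [ 0.506  -0.2653  0.0646  0.0045  0.0153] yaw 3.7 rms 0.21
t [ 0.5051 -0.2616  0.0628  0.0048  0.0157] yaw 3.6 rms 0.2
st [ 0.5062 -0.2634  0.0667  0.0044  0.0128] yaw 3.82 rms 0.43
```

Call:
{"op": "arm_command", "data": {
  "plan": [
    [3, -1.6, 0, 0.5],
    [6, -3.3, 0, 0.5],
    [9, -5, 0, 0.5],
    [12.1, -6.65, 0, 0.5],
    [12.1, -6.65, 0, 0.5],
    [12.1, -6.65, 0, 0.5],
    [12.1, -6.65, -2, 0.5],
    [12.1, -6.65, -4, 0.5],
    [12.1, -6.65, -5, 0.5],
    [12.1, -6.65, -5, 0.5]
  ]
}}

```text
time: 22.8
tool_pos: [0.5046, -0.2626, 0.1688]
orientation: [-179.9, 0.1, 3.7]
force: [0.7, 0.2, -0.5]
grip_width: 0.0653
gripper_force: 68.0
```

Call:
{"op": "arm_command", "data": {
  "plan": [
    [0, 0, -1, 0],
    [0, 0, -2, 0],
    [0, 0, -3, 0],
    [0, 0, -3.6, 0],
    [0, 0, -3.9, 0],
    [0, 0, -3.9, 0],
    [0, 0, -3.9, 0]
  ]
}}

```text
time: 23.5
tool_pos: [0.5057, -0.2632, 0.1313]
orientation: [180.0, -0.0, 3.7]
force: [0.1, 0.2, -0.7]
grip_width: 0.0654
gripper_force: 68.0
```

Call:
{"op": "arm_command", "data": {
  "plan": [
    [0, 0, 0, 0],
    [0, 0, 0, 0],
    [0, 0, 0, 0],
    [0, 0, 0, 0],
    [0, 0, 0, 0],
    [0, 0, 0, 0],
    [0, 0, 0, 0],
    [0, 0, 0, 0],
    [0, 0, 0, 0],
    [0, 0, 0, 0],
    [0, 0, 0, 0],
    [0, 0, 0, 0]
  ],
  "hand": 8.54
}}

```text
time: 24.7
tool_pos: [0.5055, -0.2632, 0.131]
orientation: [180.0, -0.0, 3.7]
force: [-1.4, 0.8, -0.1]
grip_width: 0.0855
gripper_force: 0.0
```

Call:
{"op": "arm_command", "data": {
  "plan": [
    [0, 0, 1, 0],
    [0, 0, 3, 0],
    [0, 0, 6, 0],
    [0, 0, 9, 0],
    [0, 0, 9, 0],
    [-4.5, -2.5, 9, 0],
    [-9, -5, 9, 0],
    [-13.2, -8, 9, -0.5],
    [-13.2, -8, 9, -0.5],
    [-13.2, -8, 9, -0.5]
  ]
}}

```text
time: 25.7
tool_pos: [0.3728, -0.3438, 0.2213]
orientation: [180.0, -0.0, 3.1]
force: [0.9, 0.5, 0.4]
grip_width: 0.0852
gripper_force: 0.0
```

Run:
```python
from h import *
s=arm.state(); print(s["time"],s["tool_pos"])
ct=vision.camera("top"); cs=vision.camera("scene"); u,v=proj(cs,(.45,-.27,.06)).astype(int)
for l,c in (("scene",cs),("top",ct)):
  for d in vision.silhouettes(l,"ramekin_1"):
    ce=np.argwhere(d["region"]).mean(0)[::-1]; print(l,np.round(d["bbox"],1),np.round(ce,1),round(d["confidence"],2),np.round(onz(c,*ce,.022 if l=="scene" else .03)[:2],4))
b=cv2.resize(cs["img"][:,:,::-1][v-60:v+60,u-60:u+40],(400,480),interpolation=cv2.INTER_CUBIC)
a=cv2.resize(ct["img"][:,:,::-1][190:286,440:520],(400,480),interpolation=cv2.INTER_CUBIC)
cv2.imwrite("pics/t7.png",np.hstack([a,b])); print(u-60,v-60)
```

```text
25.7 [ 0.37282111 -0.34375842  0.22129383]
scene [407.  362.8  27.6  27. ] [406.6 363.4] 0.57 [ 0.3759 -0.3455]
scene [428.  310.8  19.3  25. ] [420.9 315.9] 0.52 [ 0.5238 -0.2232]
scene [393.2 289.6  -0.8  20.7] [394.1 291.5] 0.4 [ 0.5135 -0.0956]
top [422.4 209.4  24.1  18.3] [422.5 209.5] 0.96 [ 0.5325 -0.1029]
top [500.5 261.9  24.   24.9] [500.5 262.7] 0.79 [ 0.3701 -0.3368]
top [483.1 214.4  22.2  26. ] [481.  214.8] 0.77 [ 0.5172 -0.2823]
352 267
```

View pics/t7.png

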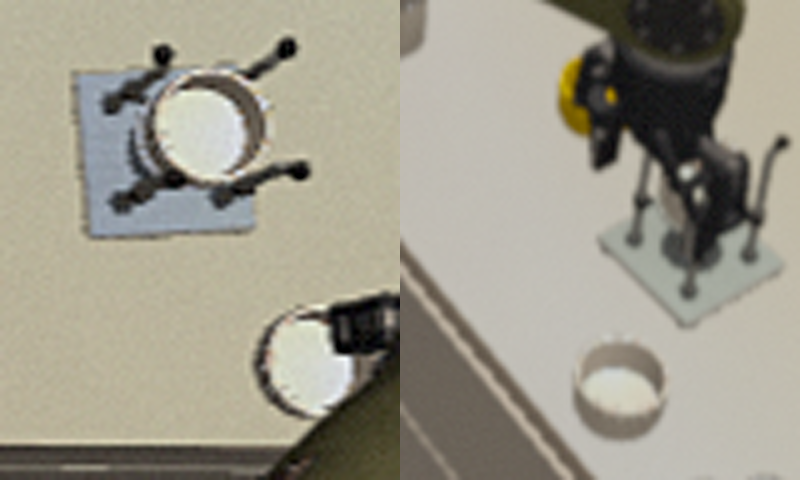

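The first ramekin sits between the rods and the platform has sunk. The second ramekin is directly under the gripper.

Call:
{"op": "arm_command", "data": {
  "plan": [
    [0, -0.1, -4, 0],
    [0, -0.1, -8, 0],
    [0, -0.1, -12, 0],
    [0, -0.1, -16, 0],
    [0, -0.1, -18.5, 0],
    [0, -0.1, -19.3, 0],
    [0, -0.1, -19.3, 0],
    [0, -0.1, -19.3, 0]
  ]
}}

```text
time: 26.7
tool_pos: [0.3744, -0.3444, 0.0292]
orientation: [179.9, -0.1, 3.3]
force: [-0.4, 0.1, -0.5]
grip_width: 0.0859
gripper_force: 0.0
```

Call:
{"op": "arm_command", "data": {
  "plan": [
    [0, 0, 0, 0],
    [0, 0, 0, 0],
    [0, 0, 0, 0],
    [0, 0, 0, 0],
    [0, 0, 0, 0],
    [0, 0, 0, 0],
    [0, 0, 0, 0]
  ],
  "hand": 6
}}

```text
time: 27.4
tool_pos: [0.3741, -0.3446, 0.0299]
orientation: [179.9, -0.1, 3.2]
force: [-2.8, 5.0, 15.0]
grip_width: 0.0657
gripper_force: 63.2
```

Call:
{"op": "arm_command", "data": {
  "plan": [
    [0, 0, 4, 0],
    [0, 0, 8, 0],
    [0, 0, 12, 0],
    [0, 0, 16, 0],
    [0, 0, 19.2, 0],
    [0, 0, 19.2, 0],
    [0, 0, 19.2, 0]
  ]
}}

```text
time: 28.1
tool_pos: [0.3735, -0.3441, 0.2206]
orientation: [179.9, -0.1, 3.2]
force: [1.0, 0.6, -2.7]
grip_width: 0.0652
gripper_force: 67.9
```

Call:
{"op": "arm_command", "data": {
  "plan": [
    [3.3, 2, 0, 0.5],
    [6.6, 4, 0, 0.5],
    [9.9, 6, 0, 0.5],
    [13.2, 8.1, 0, 0.5],
    [13.2, 8.1, 0, 0.5],
    [13.2, 8.1, 0, 0.5],
    [13.2, 8.1, -2, 0.5],
    [13.2, 8.1, -4, 0.5],
    [13.2, 8.1, -5, 0.5],
    [13.2, 8.1, -5, 0.5]
  ]
}}

```text
time: 29.1
tool_pos: [0.5044, -0.2634, 0.1685]
orientation: [-179.9, 0.1, 3.7]
force: [0.4, -1.2, -1.5]
grip_width: 0.0654
gripper_force: 67.8
```

Call:
{"op": "arm_command", "data": {
  "plan": [
    [0, 0, -1, 0],
    [0, 0, -2, 0],
    [0, 0, -3, 0],
    [0, 0, -3.5, 0],
    [0, 0, -3.7, 0],
    [0, 0, -3.7, 0],
    [0, 0, -3.7, 0]
  ]
}}

```text
time: 29.8
tool_pos: [0.5057, -0.2632, 0.1333]
orientation: [180.0, -0.0, 3.7]
force: [0.4, 1.3, -0.8]
grip_width: 0.0657
gripper_force: 67.9
```

Call:
{"op": "arm_command", "data": {
  "plan": [
    [0, 0, 0, 0],
    [0, 0, 0, 0],
    [0, 0, 0, 0],
    [0, 0, 0, 0],
    [0, 0, 0, 0],
    [0, 0, 0, 0],
    [0, 0, 0, 0],
    [0, 0, 0, 0],
    [0, 0, 0, 0],
    [0, 0, 0, 0],
    [0, 0, 0, 0],
    [0, 0, 0, 0]
  ],
  "hand": 8.54
}}

```text
time: 31.0
tool_pos: [0.5055, -0.2631, 0.133]
orientation: [-180.0, 0.0, 3.7]
force: [-0.0, -0.2, 1.3]
grip_width: 0.0854
gripper_force: 0.0
```

Call:
{"op": "arm_command", "data": {
  "plan": [
    [0, 0, 1, 0],
    [0, 0, 3, 0],
    [0, 0, 6, 0],
    [0, 0, 9, 0],
    [0, 0, 9, 0],
    [-6, 8, 9, 0],
    [-14, 26, 9, 0],
    [-14, 26, 9, 0],
    [-14, 26, 9, 0],
    [-14, 26, 9, 0],
    [-14, 26, 9, 0],
    [-14, 26, 9, 0],
    [-14, 26, 9, 0],
    [-14, 26, 9, 0]
  ]
}}

```text
time: 32.4
tool_pos: [0.3659, -0.0037, 0.2231]
orientation: [180.0, -0.0, 3.7]
force: [0.1, -0.2, -0.4]
grip_width: 0.0856
gripper_force: 0.0
```

Run:
```python
from h import *
s=arm.state(); print(s["time"],s["tool_pos"],s["qvel"])
ct=vision.camera("top"); cs=vision.camera("scene"); u,v=proj(cs,(.48,-.26,.07)).astype(int)
b=cv2.resize(cs["img"][:,:,::-1][v-36:v+36,u-30:u+30],(400,480),interpolation=cv2.INTER_CUBIC)
a=cv2.resize(ct["img"][:,:,::-1][190:250,240:520],(800,171),interpolation=cv2.INTER_CUBIC)
d=cv2.resize(ct["img"][:,:,::-1][190:250,450:500],(400,480),interpolation=cv2.INTER_CUBIC)
cv2.imwrite("pics/t8.png",cv2.resize(np.vstack([a,np.hstack([d,b])]),(736,599)))
```

```text
32.4 [ 0.36592372 -0.00371341  0.22312742] [-0.86297128  0.61588534 -0.1261809  -0.00191267  0.0968038   0.17901424]
```

View pics/t8.png

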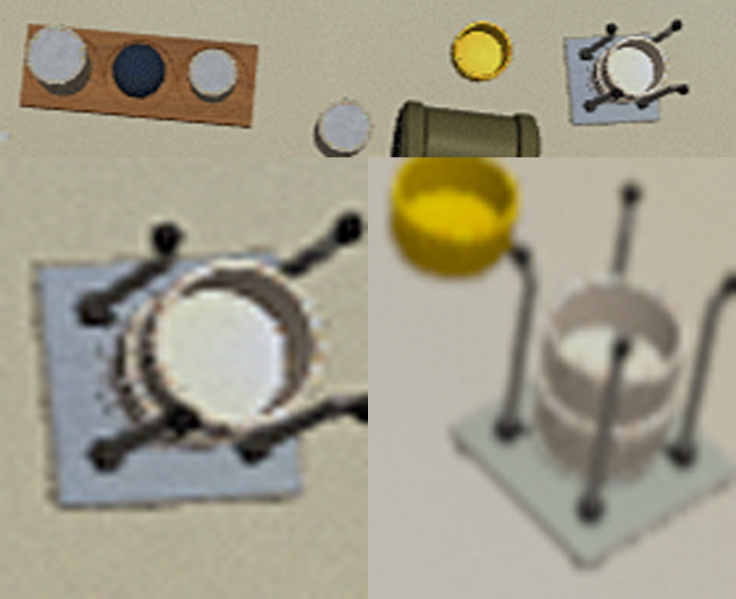

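Both ramekins are stacked straight between the rods and the platform has sunk. The stand is filled, and the white and yellow items haven't moved. Handing in.

Call:
{"op": "arm_command", "data": {
  "plan": [
    [0, 0, 0, 0],
    [0, 0, 0, 0],
    [0, 0, 0, 0],
    [0, 0, 0, 0],
    [0, 0, 0, 0],
    [0, 0, 0, 0],
    [0, 0, 0, 0],
    [0, 0, 0, 0]
  ]
}}

```text
time: 33.3
tool_pos: [0.3655, -0.0031, 0.223]
orientation: [-180.0, -0.0, 3.7]
force: [0.3, 0.3, -0.2]
grip_width: 0.0854
gripper_force: 0.0
```

```bash
python3 -c "
from workcell import arm
print(arm.finish_job())"
```

```text
the job is handed in; nothing more can be done
None
```

I handed the job in at about 33 s: in the last pictures both caddies and the timer sit in their wells, the two ramekins are stacked on the sunken platform and the white caddy hasn't moved, but the hand-in returned no verdict.

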